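# Set the length stop of the cut-off jig and butt the timber against it

### The arm

A 6-joint arm with a two-finger parallel gripper is mounted at the origin on a cart in front of the work surface, level with it; the furniture and walls round the work are solid. World frame = base frame: x ahead of the robot, y to its left, z up, the work surface at z = 0. Lengths are in m, angles in rad, forces in N, time in s.
With the tool pointing down it reaches from about 0.425 to 0.95 m from the base axis. Payload 3.5 kg.
Tool frame: the origin (TCP) lies at the very end of the fingers, on their centre line; the grasp point (between the pads) lies 19 mm behind it; z points along the fingers, y is the line along which they close (so a half turn about z gives the same grasp; the last joint's range is limited). The gripper opens to 85 mm and grips with 20 to 120 N. Pads are 22 mm wide; open, the fingers measure 114 mm over their backs; the gripper's body (76 mm by 85 mm) begins 54 mm behind the grasp point. The pads swing forward as they close: fully open they stand 13 mm farther back than shut.
Start: joints at [-1.48, 0.286, 1.577, -0, 1.279, -0.15], TCP at [0.161, -0.656, 0.231] pointing down, gripper open.
Joint ranges: [-2.77, 2.77], [-0.9, 2.22], [0.21, 2.48], [-1.53, 4.67], [0.24, 2.81], [-2.84, 2.84]. Speed limits (rad/s): [2.79, 2.79, 3.14, 3.14, 3.14, 3.14].

### API

Orientations are given as a unit quaternion [x, y, z, w].
In Python, from plant import get_state, read_camera, sign_off, recognise gives the robot as it stands.
- The arm moves only by the tool arm_command, never from a script. Its argument "steps" is a list of rows, each an object with "translation": the shift along the tool's x, y, z scaled (see below), a list of three; "twist": the turn, a rotation vector about the tool's x, y, z scaled (see below), a list of three; "fingers": the opening, from -1 (shut) to 1 (fully open). In form: [{"translation": [x, y, z], "twist": [rx, ry, rz], "fingers": fingers}, ...]. A call has 1 to 5 rows; each row is the pose to reach, as a shift and turn from the pose commanded when the call began, along the tool's axes at that moment; what a row does not reach only later rows make up. The controller multiplies each number of a shift by 75 cm and each number of a turn by 60 degrees. A row lasts 1/8 s, in which the tool goes at most 62.5 mm and 10.7 degrees, less where a joint would pass 70% of its speed; a pose out of reach is approached as far as the arm can. A call with a number of a shift or a turn outside -1 to 1 is refused whole. A call with a gripper value outside its range is refused whole. The fingers move at their own pace and stop on an object; "grip_force" is the grip in N (left out, the last holds). Time passes only in rows, so rows that repeat a pose let the fingers close. It gives the time, the measured TCP pose, the force, the opening and the grip force at its end, in the units of the state.
- get_state(): the state, without advancing time (a new reading comes with each control period).
- read_camera(name): name is "side" or "top" or "wrist"; returns a dict with "pixels" (420x560x3 uint8, red, green, blue), "K" (3x3 intrinsics, pixels), "R" (3x3) and "t" (3): a world point X has camera coordinates R X + t; the wrist camera has in their place "T_tool_cam" (4x4, takes a point from camera to tool coordinates, whose origin is the TCP and whose axes are the flange's). Camera axes: x right, y down, z forward; pixel columns grow to the right and rows downward; lengths in m; the calibration is good to about 2 mm. A picture is of the moment at which its call begins: read the wrist's pose just before it. There is no depth.
- sign_off(): hands the job in; it is judged then, once.
Trained networks look in a picture, given as the dict that the camera call returned (one of the last four; its "shot" number tells which), for a name from the list of things; names that differ only in an ending like _2 or _b are one class to them, and where a whole thing is asked for, a point or a joint stands for the part that bears it (a point fixed in the world has none). Each returns a list of dicts, best first, with "conf" (0 to 1); they miss things now and then, are a little off and sometimes report something else, mostly with a low value. They report only what shows in the picture. A call takes as long as a camera call.
- recognise(picture, query): "point" ([row, column] in pixels, amid what is visible of it).
The state is a dict: "time": time; "qpos": joint angles; "dq": joint speeds; "joint_efforts": joint torques, N m; "eef_pos": TCP position; "tcp_rot": TCP orientation; "contact_force": force on the tool from outside, world axes, zero at the start; "wrist_torque": the same for the moment, N m; "opening": opening from 0.0 (shut) to 1.0 (fully open); "finger_force": force on a finger pad.
Only numpy, scipy, OpenCV 4.12 (cv2) and the standard library are available. Lean on these libraries where they do the work, as an engineer would, in place of code of your own. Each camera call takes 0.05 s, during which the arm holds its last target. There are 200 camera calls.

### The job

On the cut-off jig, push the sliding stop to the right along the fence until its roller clicks down into the notch between the two pins of the click block, and leave it there. Then push the piece of timber to the left along the fence until its end sits against the stop, without knocking the stop out of its notch. Only push with the fingers: do not grip or lift anything, and leave the other things on the bench alone.

Things in the scene. Friction and masses are not known exactly. Their poses are not given: they have to be found in the camera images.
- jig: Cut-off jig fixed on the bench: plywood base 12 mm thick (its top is the bed), x -75 to 65, y -260 to 260 mm. Far side: aluminium fence, x 35 to 59 mm, top 52 mm above the bench. Near side: wooden lip 8 mm above the bed. Between them a channel, x -33 to 35 mm. Origin: on the bench under the jig's middle; x away from the robot across the fence, y left along the fence, z up.
- click_block: Steel click block, 82 mm long, on the fence top, at a new place each time: two cross pins 10 mm thick, 20 mm between axes, a ramp outside each. Origin: the notch midway between the pins, on the fence top, axes as the jig's. Running onto it takes up to 8 N, from 30 to 10 mm before the notch; then the roller snaps in by itself. Leaving the notch takes about 24 N either way.
- cut_stop (a joint): Travel of the stop along the fence, m: 0 at the left end, grows to the right (jig -y) up to 0.25. The stop is an aluminium block captive on the fence, 50 mm wide (x), 30 mm long (y), sides 3 to 63 mm above the bed; its bracket reaches back over the fence and carries the sprung roller (top 85 mm above the bed). It slides with 1.5 N plus light damping and stays where left.
- roller_lift (a joint): Height of the stop's sprung roller above its lowest position, m: 0 while it runs free, about 0.007 on top of a pin, under 0.001 down in the notch.
- roller_axis (a point): Centre of the roller (12 mm diameter) under the stop's bracket, over the fence, midway along the stop's length. The stop is in the notch when this lies at the same place along the fence as the click block's origin.
- stop_left (a point): Centre of the left side face of the stop (the dark push plate, 46 mm wide, 60 mm high), 33 mm above the bed; axes as the jig's. Pushed to the right here.
- stop_right (a point): Centre of the right side face of the stop (the stop face, against which the timber goes), 33 mm above the bed; axes as the jig's.
- push_plate: The dark steel plate that forms the left side face of the stop; its origin is that of the stop block, on the bed on the channel's middle line, midway along the stop.
- stop_face: The bright steel plate that forms the right side face of the stop; origin as the push plate's.
- board: Piece of light timber lying loose on the bed in the channel, right of the stop: 64 (x) x 120 (y, along the fence) x 28 mm high, about 0.2 kg. Origin: centre of its underside.
- board_left (a point): Centre of the timber's left end face, 14 mm above the bed: the end that goes against the stop.
- board_right (a point): Centre of the timber's right end face, 14 mm above the bed: pushed to the left here.
- chisel: Chisel, 202 mm long, lying on the bench in front of the jig, along it; leave alone.
- sanding_block: Brown sanding block 61 x 100 x 29 mm on the bench in front of the jig; leave alone.
- electrical_tape: Roll of black tape, 68 mm across, 19 mm high, on the bench behind the fence; leave alone.
- spring_clamp: Black spring clamp, 63 x 111 x 15 mm, lying on the bench behind the fence; leave alone.
- bolt: Steel bolt 52 mm long, lying on the bench in front of the jig; leave alone.

How it is judged:
On the way, in this order (a step that is already met when the one before it is completed fails the run):
1. the stop stands still with its roller down in the notch of the click block (y of roller_axis in the frame of click_block between -0.003 and 0.003 m and value of joint roller_lift below 0.003 m and velocity of joint cut_stop between -0.01 and 0.01 m/s), for 0.2 s.
2. the timber's left end is against the stop, the stop still in its notch (y of roller_axis in the frame of click_block between -0.003 and 0.003 m and value of joint roller_lift below 0.003 m and y of board_left in the frame of stop_right between -0.004 and 0.004 m and height (world z) of board below 0.016 m and angle between board's own z axis and vertical below 0.06 rad), for 0.2 s.
At the end, for the whole second after the job is handed in: The stop's roller is down in the notch (within 3 mm along the fence), the timber lies flat on the bed with the middle of its left end within 4 mm of the stop face, and both are at rest (all of step 2 and velocity of joint cut_stop between -0.01 and 0.01 m/s and linear speed of board below 0.01 m/s); the robot touches nothing.
It fails at once if the timber is lifted off the bed or tipped up (height (world z) of board above 0.024 m or angle between board's own z axis and vertical above 0.2 rad).
It fails at once if the stop is gripped: the fingers press on its left and right sides at once (contact force between each of push_plate, stop_face and the fingers above 1.5 N).
It fails at once if another thing on the bench is moved by more than 25 mm (distance of any of chisel, sanding_block, electrical_tape, spring_clamp, bolt from where it was at the start of the episode above 0.025 m).
It also fails if it takes over 48 s, if anything falls off the work surface, if the arm or the gripper's body presses on something with over 40 N, if the wrist force passes 120 N, or if a joint passes its speed limit or range.

## Working session

There is one attempt and no reset: what is moved stays moved. The work goes in short steps, Python scripts to look and compute and a tool call to move; the robot and the scene stay as the last step left them, time stands still between calls to the robot, and variables do not carry over. Pictures are saved under pics/ and viewed, at most 10 in all, crops included, and the job is handed in when it is done.

Besides the shell and the picture viewer there is one more tool, called after "Emit:" by a JSON object that holds its "fn" and its "kwargs". arm_command: Moves the arm, as the interface text tells. Shifts and turns lie within -1 to 1; 1 stands for 75 cm of shift or 60 degrees of turn. Its arguments: {"type":"object","properties":{"steps":{"type":"array"},"grip_force":{"type":"number"}},"required":["steps"]}

```bash
mkdir -p pics; cat > h.py <<'E'
import numpy as np, cv2
from plant import *
def ray(p,rc):
    d=np.linalg.inv(p["K"])@np.array([rc[1],rc[0],1.]); R=np.array(p["R"]); t=np.array(p["t"])
    return -R.T@t, R.T@d
def onz(p,rc,z):
    o,d=ray(p,rc); return o+d*(z-o[2])/d[2]
def proj(p,X):
    c=p["K"]@(np.array(p["R"])@np.array(X)+np.array(p["t"])); return c[:2]/c[2]
def save(p,n): cv2.imwrite(f"pics/{n}.png",cv2.cvtColor(p["pixels"],cv2.COLOR_RGB2BGR))
E
python3 - <<'E'
from h import *
s=get_state(); print(s)
for n in ("top","side"):
    p=read_camera(n); save(p,n); o,_=ray(p,[0,0]); print(n,o,p["K"][0],p["R"])
    for q,z in (("jig",.012),("click_block",.06),("push_plate",.045),("stop_face",.045),("cut_stop",.06),("board",.04),("chisel",0.01),("sanding_block",.03),("electrical_tape",.02),("spring_clamp",.015),("bolt",.01)):
        r=recognise(p,q)
        for k in r[:2]: print(q,k["point"],round(k["conf"],2),onz(p,k["point"],z).round(3))
E
```

```text
{'time': 0.0, 'qpos': array([-1.48001898e+00,  2.87186588e-01,  1.57820631e+00,  1.33617371e-05,
        1.27861152e+00, -1.50022885e-01]), 'dq': array([-5.94717119e-04, -8.43772019e-06,  2.94371721e-03,  5.49068971e-04,
        1.10467494e-03,  6.09692444e-04]), 'joint_efforts': array([-7.85744487e-04, -4.05983841e+01, -2.92622870e+01, -9.78756907e-05,
        5.98714192e-03, -8.72586952e-06]), 'eef_pos': array([ 0.16092915, -0.65484344,  0.22991737]), 'tcp_rot': array([ 9.92760168e-01,  1.20107433e-01,  4.21089027e-05, -1.20516297e-03]), 'contact_force': array([ 0.26356178, -0.30080325,  0.29556124]), 'wrist_torque': array([-0.01836452,  0.04798125,  0.00451611]), 'finger_force': 0.0, 'opening': 0.997306958144328}
top [0.3880532  0.04559233 0.9301261 ] [434.28520468   0.         282.53414049] [[-0.008121   -0.99995513 -0.00487808]
 [-0.98473282  0.00884546 -0.17384771]
 [ 0.17388306  0.00339179 -0.98476047]]
jig [240.8, 311.9] 0.95 [ 0.488 -0.013  0.012]
jig [228.5, 385.6] 0.35 [ 0.513 -0.17   0.012]
click_block [216.5, 281.8] 0.77 [0.533 0.05  0.06 ]
click_block [279.7, 360.7] 0.2
[... 814 characters left out ...]
6.9] 0.75 [0.538 0.043 0.06 ]
stop_face [288.5, 274.1] 0.74 [ 0.52  -0.192  0.045]
stop_face [192.2, 267.4] 0.64 [0.485 0.129 0.045]
cut_stop [182.4, 272.6] 0.55 [0.497 0.151 0.06 ]
board [289.9, 274.2] 0.56 [ 0.52  -0.191  0.04 ]
board [211.0, 222.3] 0.43 [0.378 0.054 0.04 ]
chisel [270.0, 222.8] 0.83 [ 0.4   -0.114  0.01 ]
sanding_block [213.7, 220.2] 0.92 [0.372 0.055 0.03 ]
sanding_block [290.5, 272.8] 0.2 [ 0.517 -0.185  0.03 ]
electrical_tape [286.7, 322.2] 0.95 [ 0.622 -0.16   0.02 ]
electrical_tape [212.3, 220.0] 0.21 [0.368 0.072 0.02 ]
spring_clamp [251.9, 315.5] 0.65 [ 0.609 -0.051  0.015]
bolt [182.8, 270.7] 0.72 [0.488 0.215 0.01 ]
bolt [336.0, 228.7] 0.41 [ 0.435 -0.289  0.01 ]
```

```bash
python3 - <<'E'
import cv2
a=cv2.imread("pics/top.png");b=cv2.imread("pics/side.png")
cv2.imwrite("pics/topc.png",cv2.resize(a[140:320,150:480],(792,432),interpolation=3))
cv2.imwrite("pics/sidec.png",cv2.resize(b[130:370,170:370],(500,600),interpolation=3))
E
```

```text
(no output)
```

View pics/topc.png

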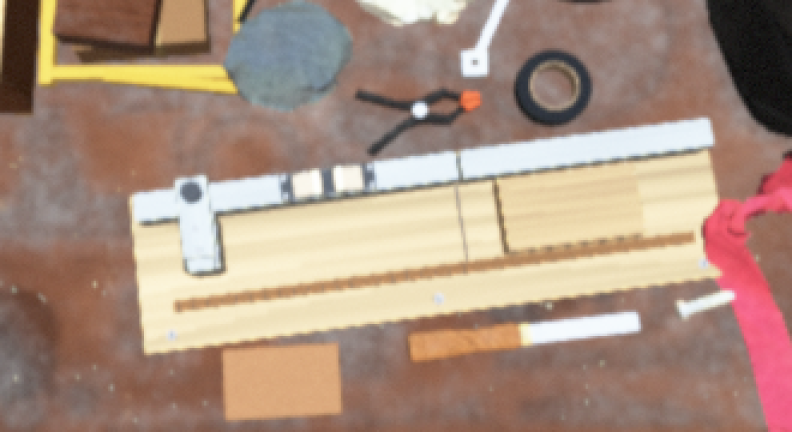

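View pics/sidec.png

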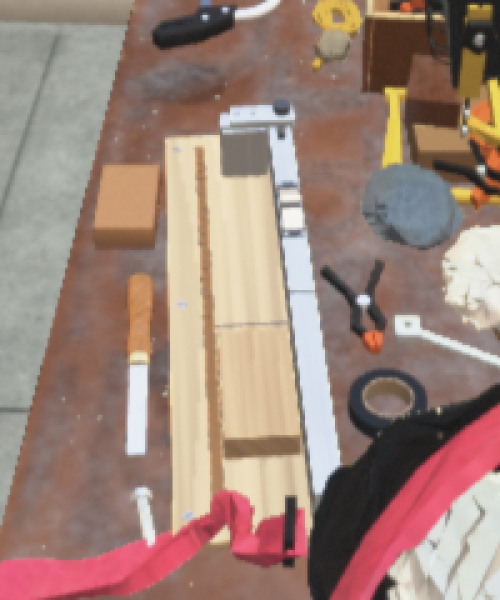

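```bash
cat >> h.py <<'E'
def J(P,x,y,z):
    c,s=np.cos(P[2]),np.sin(P[2]); return np.array([P[0]+c*x-s*y,P[1]+s*x+c*y,z])
def toJ(P,X):
    c,s=np.cos(P[2]),np.sin(P[2]); d=np.array(X[:2])-P[:2]; return np.array([c*d[0]+s*d[1],-s*d[0]+c*d[1]])
E
python3 - <<'E'
from h import *
from scipy.optimize import least_squares
p=read_camera("top"); q=read_camera("side")
T=lambda u,v:np.array([150+u/2.4,140+v/2.4]); S=lambda u,v:np.array([170+u/2.5,130+v/2.5])
obs=[(p,(-75,260,12),T(145,353)),(p,(59,260,52),T(135,195)),(p,(59,-260,52),T(712,119)),(p,(35,-260,52),T(714,147)),(q,(-75,260,12),S(165,137)),(p,(-75,-260,12),T(720,278))]
f=lambda P:np.concatenate([proj(c,J(P,*(np.array(x)/1e3)))-o for c,x,o in obs])
r=least_squares(f,[.49,-.01,.1],loss="soft_l1"); P=r.x; print(P,f(P).round(1)); np.save("P.npy",P)
def rep(n,c,uv,z): print(n,(toJ(P,onz(c,[uv[1],uv[0]],z))*1e3).round(1))
rep("click L",p,T(283,187),.056);rep("click R",p,T(375,175),.056);rep("click c",p,T(329,181),.062)
rep("click side nearpad",q,S(292,217),.062);rep("click side farpad",q,S(289,196),.062)
rep("stop top L",p,T(177,178),.095);rep("stop top nl",p,T(187,272),.075);rep("stop nr",p,T(220,270),.075);rep("knob",p,T(191,191),.105)
rep("stop side face nl",q,S(221,128),.075);rep("stop face nr",q,S(268,130),.075)
rep("board L",p,T(497,180),.04);rep("board L near",p,T(507,252),.04)
rep("board R",p,T(642,236),.04);rep("bR far",p,T(636,163),.04)
rep("bR side",q,S(223,438),.04);rep("bR side",q,S(300,436),.04)
rep("bl side",q,S(222,327),.04)
a=cv2.cvtColor(p["pixels"],cv2.COLOR_RGB2BGR).copy();b=cv2.cvtColor(q["pixels"],cv2.COLOR_RGB2BGR).copy()
A=[cv2.resize(a[140:320,150:480],(792,432),interpolation=2),cv2.resize(b[130:370,170:370],(500,600),interpolation=2)]
def box(im,c,xs,ys,z,o,k):
    pts=np.array([(proj(c,J(P,x/1e3,y/1e3,z/1e3))-o)*k for x,y in ((xs[0],ys[0]),(xs[1],ys[0]),(xs[1],ys[1]),(xs[0],ys[1]))])
    cv2.polylines(im,[pts.astype(np.int32)],True,(0,255,0),1)
for im,c,o,k in ((A[0],p,(150,140),2.4),(A[1],q,(170,130),2.5)):
    box(im,c,(-75,65),(-260,260),12,o,k);box(im,c,(35,59),(-260,260),52,o,k)
cv2.imwrite("pics/ov.png",np.vstack([A[0],np.zeros((8,792,3),np.uint8)])); cv2.imwrite("pics/ov2.png",A[1])
E
```

```text
[ 0.49770933 -0.04134165  0.11862886] [-3.6  0.1 -9.2  0.   0.6  0.1  2.  -0.3 -0.2 -2.2  2.5 -0.3]
click L [ 46.7 115.1]
click R [47.1 36.2]
click c [45.9 75.9]
click side nearpad [47.5 52.2]
click side farpad [47.2 83.1]
stop top L [ 58.6 199.1]
stop top nl [-16.5 201.4]
stop nr [-18.3 174.4]
knob [ 44.8 187.8]
stop side face nl [-14.7 179.1]
stop face nr [ 32.9 172.6]
board L [ 31.9 -69.1]
board L near [-30.9 -67.8]
board R [ -31.9 -184.6]
bR far [  31.4 -190.9]
bR side [ -28.5 -189.6]
bR side [  34.  -191.8]
bl side [-24.3 -66.1]
```

View pics/ov.png

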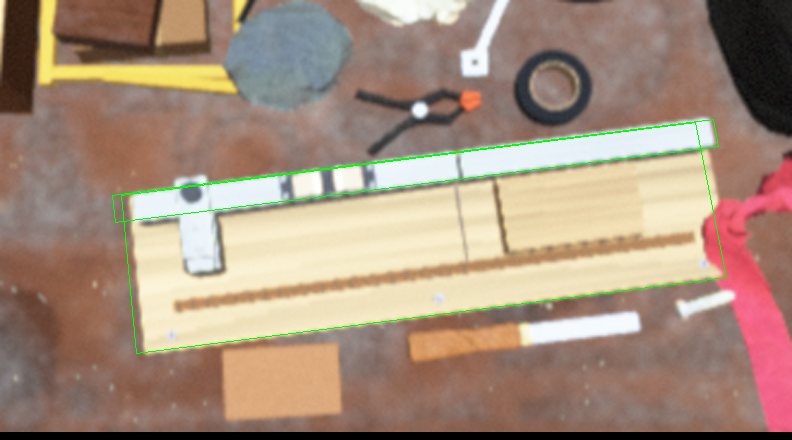

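```bash
cat >> h.py <<'E'
from scipy.spatial.transform import Rotation as Ro
P=np.load("P.npy")
def go(*tg):
    s=get_state(); R=Ro.from_quat(s["tcp_rot"]); c,si=np.cos(P[2]),np.sin(P[2])
    D=Ro.from_matrix(np.array([[c,si,0],[si,-c,0],[0,0,-1]]))
    print("t",round(s["time"],2),"jig",(toJ(P,s["eef_pos"])*1e3).round(1),"z",s["eef_pos"][2].round(4),"F",s["contact_force"].round(1),"twist",((R.inv()*D).as_rotvec()/np.pi*3).round(4))
    for x,y,z in tg: print((R.inv().apply(J(P,x/1e3,y/1e3,z/1e3)-s["eef_pos"])/.75).round(4))
E
python3 -c "
from h import *
go((0,-205,210),(3,235,180))"
```

```text
t 1.3 jig [-407. -570.] z 0.2313 F [0.2 0.3 0.4] twist [-0.     -0.      0.1166]
[ 0.598  -0.4169  0.0284]
[ 0.6734 -0.9987  0.0684]
```

Emit:
{"fn": "arm_command", "kwargs": {"steps": [{"translation":[0.598,-0.417,0.028],"twist":[0,0,0.1166],"fingers":-1},{"translation":[0.598,-0.417,0.028],"twist":[0,0,0.1166],"fingers":-1},{"translation":[0.598,-0.417,0.028],"twist":[0,0,0.1166],"fingers":-1},{"translation":[0.598,-0.417,0.028],"twist":[0,0,0.1166],"fingers":-1},{"translation":[0.598,-0.417,0.028],"twist":[0,0,0.1166],"fingers":-1}]}}

```text
time: 1.92
eef_pos: [0.3683, -0.4194, 0.2196]
tcp_rot: [0.998, 0.059, 0.0, 0.0]
contact_force: [1.7, -1.3, 0.1]
opening: 0.006
finger_force: 0.0
```

```bash
python3 -c "
from h import *
go((3,235,180))"
```

```text
t 1.93 jig [-173.3 -360.1] z 0.2196 F [ 1.7 -1.3  0.1] twist [ 0.0007 -0.0005 -0.0003]
[ 0.2347 -0.7936  0.0523]
```

Tool axes are now jig-aligned (tool x = jig x, tool y = jig −y).

Emit:
{"fn": "arm_command", "kwargs": {"steps": [{"translation":[0.235,-0.794,0.052],"twist":[0,0,0],"fingers":-1},{"translation":[0.235,-0.794,0.052],"twist":[0,0,0],"fingers":-1},{"translation":[0.235,-0.794,0.052],"twist":[0,0,0],"fingers":-1},{"translation":[0.235,-0.794,0.052],"twist":[0,0,0],"fingers":-1},{"translation":[0.235,-0.794,0.052],"twist":[0,0,0],"fingers":-1}]}}

```text
time: 2.55
eef_pos: [0.4198, -0.1117, 0.2001]
tcp_rot: [0.998, 0.059, 0.001, 0.0]
contact_force: [1.2, -0.1, -0.1]
opening: 0.002
finger_force: 0.0
```

```bash
python3 -c "
from h import *
go((3,235,180))"
```

```text
t 2.55 jig [-85.7 -60.6] z 0.2001 F [ 1.2 -0.1 -0.1] twist [ 0.0008 -0.0013 -0.0005]
[ 0.1181 -0.3943  0.0267]
```

Emit:
{"fn": "arm_command", "kwargs": {"steps": [{"translation":[0.118,-0.394,0.027],"twist":[0,0,0],"fingers":-1},{"translation":[0.118,-0.394,0.027],"twist":[0,0,0],"fingers":-1},{"translation":[0.118,-0.394,0.027],"twist":[0,0,0],"fingers":-1},{"translation":[0.118,-0.394,0.027],"twist":[0,0,0],"fingers":-1},{"translation":[0.118,-0.394,0.027],"twist":[0,0,0],"fingers":-1}]}}

```text
time: 3.18
eef_pos: [0.4727, 0.1927, 0.1799]
tcp_rot: [0.998, 0.06, 0.001, 0.0]
contact_force: [0.0, -1.0, 0.1]
opening: -0.002
finger_force: 0.0
```

```bash
python3 -c "
from h import *
go((3,235,180),(3,235,47))
p=read_camera('wrist');save(p,'w1')
for q in ('cut_stop','push_plate','click_block'): print(q,recognise(p,q)[:1])"
```

```text
t 3.17 jig [  2.9 235.3] z 0.1799 F [ 0.  -1.   0.1] twist [ 0.0001 -0.0014  0.0007]
[ 0.0002  0.0004 -0.0002]
[-1.000e-04  4.000e-04  1.772e-01]
cut_stop [{'point': [180.3, 333.7], 'conf': 0.7}]
push_plate [{'point': [191.3, 316.8], 'conf': 0.63}]
click_block [{'point': [145.6, 462.5], 'conf': 0.76}]
```

View pics/w1.png

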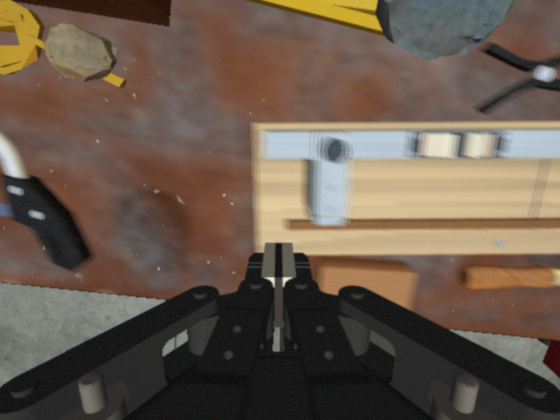

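```bash
cat >> h.py <<'E'
def wz(p,rc,z,s):
    T=np.array(p["T_tool_cam"]); R=Ro.from_quat(s["tcp_rot"]).as_matrix()
    o=R@T[:3,3]+s["eef_pos"]; d=R@T[:3,:3]@np.linalg.inv(p["K"])@np.array([rc[1],rc[0],1.])
    return (toJ(P,o+d*(z-o[2])/d[2])*1e3).round(1)
E
python3 -c "
from h import *
s=get_state();p=read_camera('wrist')
for n,c,z in (('knob',(150,334),.1),('stop L top',(190,318),.075),('stop R top',(190,349),.075),('stop L bot',(190,308),.015),('click L',(145,409),.056),('notch',(145,459),.06),('click R',(145,507),.056),('base left',(200,254),.012),('fence near',(158,400),.052)): print(n,wz(p,c,z,s))
a,b=read_camera('wrist'),0"
```

```text
knob [ 49.1 194.8]
stop L top [ 14.1 201.7]
stop R top [ 14.2 176.5]
stop L bot [-2.000e-01  2.039e+02]
click L [ 48.7 123.9]
notch [49.1 84. ]
click R [48.8 41.1]
base left [-11.6 259.1]
fence near [ 37.2 128.7]
```

Emit:
{"fn": "arm_command", "kwargs": {"steps": [{"translation":[0,0,0.07],"twist":[0,0,0],"fingers":-1},{"translation":[0,0,0.14],"twist":[0,0,0],"fingers":-1},{"translation":[0,0,0.177],"twist":[0,0,0],"fingers":-1},{"translation":[0,0.01,0.177],"twist":[0,0,0],"fingers":-1},{"translation":[0,0.02,0.177],"twist":[0,0,0],"fingers":-1}]}}

```text
time: 4.1
eef_pos: [0.4752, 0.1744, 0.048]
tcp_rot: [0.998, 0.058, 0.001, -0.0]
contact_force: [-0.3, 1.5, 1.5]
opening: -0.005
finger_force: 0.9
```

```bash
python3 -c "
from h import *
go((3,216,47))"
```

```text
t 4.1 jig [  3.2 216.9] z 0.048 F [-0.3  1.5  1.5] twist [-0.0005 -0.0014 -0.0019]
[-0.0002  0.0012  0.0014]
```

Emit:
{"fn": "arm_command", "kwargs": {"steps": [{"translation":[0,0.02,0],"twist":[0,0,0],"fingers":-1},{"translation":[0,0.04,0],"twist":[0,0,0],"fingers":-1},{"translation":[0,0.06,0],"twist":[0,0,0],"fingers":-1},{"translation":[0,0.08,0],"twist":[0,0,0],"fingers":-1},{"translation":[0,0.09,0],"twist":[0,0,0],"fingers":-1}]}}

```text
time: 4.72
eef_pos: [0.4838, 0.107, 0.0481]
tcp_rot: [0.998, 0.059, 0.002, 0.0]
contact_force: [-0.5, 2.6, 6.5]
opening: -0.003
finger_force: 3.1
```

```bash
python3 -c "
from h import *
go((3,140,47))
p=read_camera('top');save(p,'t2')
a=cv2.imread('pics/t2.png');cv2.imwrite('pics/t2c.png',cv2.resize(a[170:290,180:360],(780,520),interpolation=3))
"
```

```text
t 4.72 jig [  3.8 149. ] z 0.0481 F [-0.5  2.6  6.5] twist [ 0.0007 -0.0029 -0.0006]
[-0.001   0.012   0.0015]
```

View pics/t2c.png

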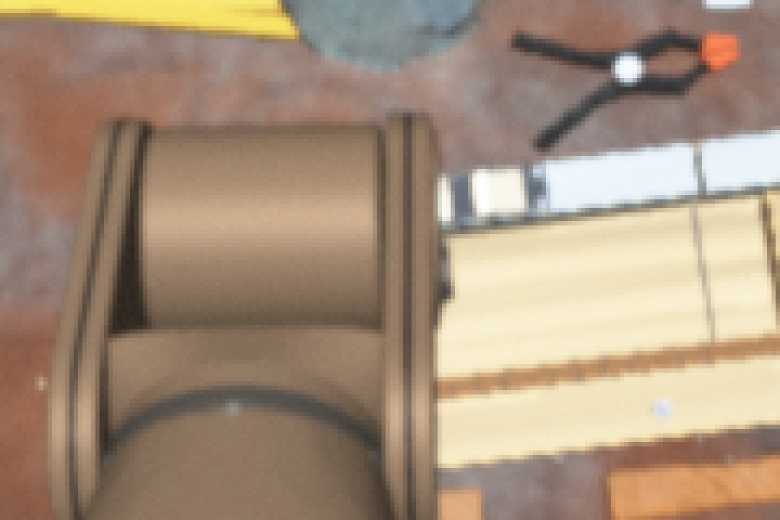

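Emit:
{"fn": "arm_command", "kwargs": {"steps": [{"translation":[0,0.007,0.001],"twist":[0,0,0],"fingers":-1},{"translation":[0,0.014,0.001],"twist":[0,0,0],"fingers":-1},{"translation":[0,0.02,0.001],"twist":[0,0,0],"fingers":-1},{"translation":[0,0.02,0.001],"twist":[0,0,0],"fingers":-1}]}}

```text
time: 5.28
eef_pos: [0.4857, 0.0925, 0.0479]
tcp_rot: [0.998, 0.059, 0.001, 0.0]
contact_force: [-1.5, 1.2, 9.1]
opening: 0.003
finger_force: 4.7
```

```bash
python3 -c "
from h import *
go((3,116,47))"
```

```text
t 5.28 jig [  3.9 134.4] z 0.0479 F [-1.5  1.2  9.1] twist [ 0.0009 -0.0028 -0.0003]
[-0.0012  0.0245  0.0013]
```

```bash
python3 -c "
from h import *
p=read_camera('side');save(p,'s3')
w=read_camera('wrist');save(w,'w3')
a=cv2.imread('pics/s3.png');b=cv2.imread('pics/w3.png')
cv2.imwrite('pics/s3c.png',np.hstack([cv2.resize(a[110:290,210:360],(400,480),interpolation=3),cv2.resize(b[60:330,180:405],(400,480),interpolation=3)]))
"
```

```text
(no output)
```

View pics/s3c.png

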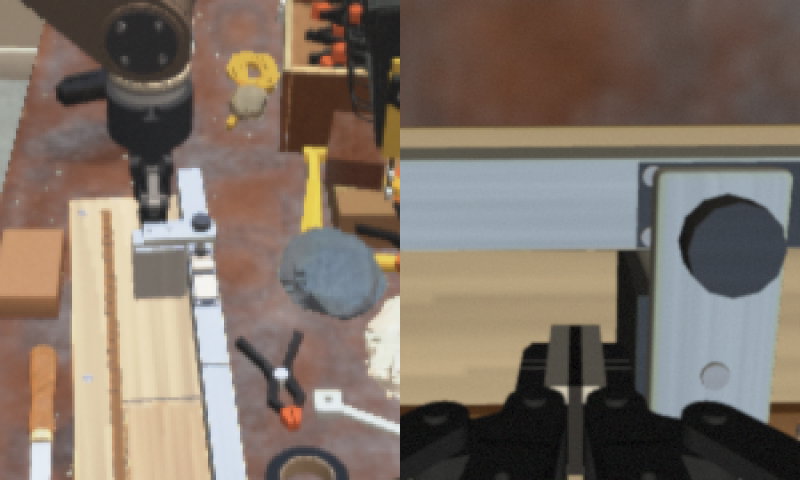

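Emit:
{"fn": "arm_command", "kwargs": {"steps": [{"translation":[0,-0.005,0],"twist":[0,0,0],"fingers":-1},{"translation":[-0.001,-0.005,-0.01],"twist":[0,0,0],"fingers":-1},{"translation":[-0.001,0,-0.01],"twist":[0,0,0],"fingers":-1},{"translation":[-0.001,0.006,-0.01],"twist":[0,0,0],"fingers":-1}]}}

```text
time: 5.88
eef_pos: [0.4837, 0.0899, 0.0537]
tcp_rot: [0.998, 0.059, -0.0, -0.002]
contact_force: [-2.0, 8.2, 3.2]
opening: 0.001
finger_force: 3.8
```

```bash
python3 -c "
from h import *
go((3,116,56))"
```

```text
t 5.88 jig [  1.6 131.9] z 0.0537 F [-2.   8.2  3.2] twist [-0.0031  0.0001 -0.0015]
[ 0.0019  0.0212 -0.0031]
```

Emit:
{"fn": "arm_command", "kwargs": {"steps": [{"translation":[0.001,0.005,-0.003],"twist":[0,0,0],"fingers":-1},{"translation":[0.001,0.01,-0.003],"twist":[0,0,0],"fingers":-1},{"translation":[0.001,0.01,-0.003],"twist":[0,0,0],"fingers":-1}]}}

```text
time: 6.25
eef_pos: [0.4842, 0.0825, 0.0546]
tcp_rot: [0.998, 0.059, -0.001, -0.001]
contact_force: [-0.9, 5.4, -1.8]
opening: -0.003
finger_force: 2.7
```

```bash
python3 -c "
from h import *
go((3,116,56))"
```

```text
t 6.25 jig [  1.3 124.6] z 0.0546 F [-0.9  5.4 -1.8] twist [-0.003   0.0022 -0.0011]
[ 0.0023  0.0115 -0.0018]
```

Emit:
{"fn": "arm_command", "kwargs": {"steps": [{"translation":[0,0.004,0],"twist":[0,0,0],"fingers":-1},{"translation":[0,0.007,0],"twist":[0,0,0],"fingers":-1},{"translation":[0,0.007,0],"twist":[0,0,0],"fingers":-1}]}}

```text
time: 6.62
eef_pos: [0.4849, 0.0772, 0.0547]
tcp_rot: [0.998, 0.059, -0.001, -0.001]
contact_force: [-0.4, 4.5, -2.5]
opening: 0.0
finger_force: 2.4
```

```bash
python3 -c "
from h import *
go((3,116,56))"
```

```text
t 6.62 jig [  1.3 119.2] z 0.0547 F [-0.4  4.5 -2.5] twist [-0.0025  0.0022 -0.0007]
[ 0.0023  0.0043 -0.0018]
```

Emit:
{"fn": "arm_command", "kwargs": {"steps": [{"translation":[0,0.004,0],"twist":[0,0,0],"fingers":-1},{"translation":[0,0.006,0],"twist":[0,0,0],"fingers":-1},{"translation":[0,0.006,0],"twist":[0,0,0],"fingers":-1}]}}

```text
time: 7.0
eef_pos: [0.487, 0.0713, 0.0559]
tcp_rot: [0.998, 0.059, 0.0, 0.0]
contact_force: [-0.5, 0.7, -0.4]
opening: -0.002
finger_force: 0.0
```

```bash
python3 -c "
from h import *
go((3,110,56))"
```

```text
t 7.0 jig [  2.7 113.1] z 0.0559 F [-0.5  0.7 -0.4] twist [ 0.0008 -0.0004 -0.0001]
[ 0.0005  0.0042 -0.0001]
```

Emit:
{"fn": "arm_command", "kwargs": {"steps": [{"translation":[0,-0.04,0],"twist":[0,0,0],"fingers":-1},{"translation":[0,-0.04,-0.08],"twist":[0,0,0],"fingers":-1},{"translation":[0,-0.04,-0.16],"twist":[0,0,0],"fingers":-1},{"translation":[0,-0.04,-0.2],"twist":[0,0,0],"fingers":-1}]}}

```text
time: 7.5
eef_pos: [0.4849, 0.1015, 0.2103]
tcp_rot: [0.998, 0.059, 0.003, 0.001]
contact_force: [-0.7, 0.0, -1.0]
opening: -0.001
finger_force: 0.0
```

```bash
python3 -c "
from h import *
go((1,-235,180))"
```

```text
t 7.5 jig [  4.2 143.3] z 0.2103 F [-0.7  0.  -1. ] twist [ 0.0014 -0.0064  0.0002]
[-0.0046  0.5044  0.0411]
```

Emit:
{"fn": "arm_command", "kwargs": {"steps": [{"translation":[-0.003,0.4,0.02],"twist":[0,0,0],"fingers":-1},{"translation":[-0.003,0.4,0.02],"twist":[0,0,0],"fingers":-1},{"translation":[-0.004,0.504,0.02],"twist":[0,0,0],"fingers":-1},{"translation":[-0.004,0.504,0.02],"twist":[0,0,0],"fingers":-1},{"translation":[-0.004,0.504,0.02],"twist":[0,0,0],"fingers":-1}]}}

```text
time: 8.12
eef_pos: [0.5175, -0.2111, 0.1934]
tcp_rot: [0.998, 0.059, 0.0, 0.001]
contact_force: [1.6, -0.0, 0.5]
opening: -0.002
finger_force: 0.0
```

Emit:
{"fn": "arm_command", "kwargs": {"steps": [{"translation":[0,0.085,0.02],"twist":[0,0,0],"fingers":-1},{"translation":[0,0.085,0.02],"twist":[0,0,0],"fingers":-1},{"translation":[0,0.085,0.02],"twist":[0,0,0],"fingers":-1}]}}

```text
time: 8.5
eef_pos: [0.5248, -0.2722, 0.1777]
tcp_rot: [0.998, 0.059, -0.0, -0.0]
contact_force: [-0.8, 1.0, -0.5]
opening: 0.001
finger_force: 0.0
```

```bash
python3 -c "
from h import *
go((1,-235,180),(1,-235,25))
p=read_camera('top');save(p,'t4')
w=read_camera('wrist');save(w,'w4')
a=cv2.imread('pics/t4.png');b=cv2.imread('pics/w4.png')
cv2.imwrite('pics/t4c.png',np.hstack([cv2.resize(a[150:300,200:340],(420,450),interpolation=3),cv2.resize(b,(380,285))[:,:] if 0 else cv2.copyMakeBorder(cv2.resize(b,(380,285)),0,165,0,0,0)]))
"
```

```text
t 8.5 jig [  -0.4 -232.4] z 0.1777 F [-0.8  1.  -0.5] twist [-0.0006  0.0006 -0.0009]
[ 0.0019  0.0035 -0.003 ]
[0.002  0.0036 0.2036]
```

View pics/t4c.png

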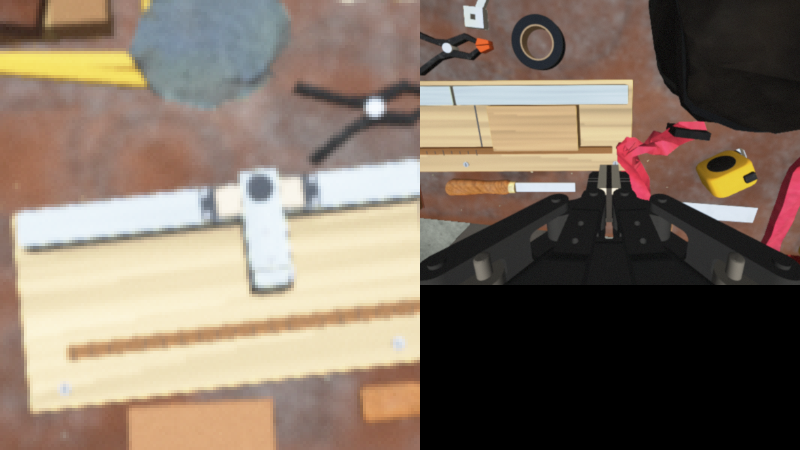

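Emit:
{"fn": "arm_command", "kwargs": {"steps": [{"translation":[0.002,-0.019,0.07],"twist":[0,0,0],"fingers":-1},{"translation":[0.002,-0.019,0.14],"twist":[0,0,0],"fingers":-1},{"translation":[0.002,-0.019,0.19],"twist":[0,0,0],"fingers":-1},{"translation":[0.002,-0.019,0.204],"twist":[0,0,0],"fingers":-1},{"translation":[0.002,-0.019,0.204],"twist":[0,0,0],"fingers":-1}]}}

```text
time: 9.22
eef_pos: [0.5254, -0.257, 0.0257]
tcp_rot: [0.998, 0.06, 0.0, 0.0]
contact_force: [-0.0, 0.6, 0.9]
opening: 0.002
finger_force: 0.0
```

```bash
python3 -c "
from h import *
go((1,-205,25),(1,-74,25))"
```

```text
t 9.22 jig [   2.  -217.4] z 0.0257 F [-0.   0.6  0.9] twist [ 0.0003 -0.0003  0.0013]
[-0.0013 -0.0165  0.0009]
[-0.0011 -0.1912  0.0008]
```

Emit:
{"fn": "arm_command", "kwargs": {"steps": [{"translation":[-0.001,-0.015,0],"twist":[0,0,0],"fingers":-1},{"translation":[-0.001,-0.035,0],"twist":[0,0,0],"fingers":-1},{"translation":[-0.001,-0.055,0],"twist":[0,0,0],"fingers":-1},{"translation":[-0.001,-0.075,0],"twist":[0,0,0],"fingers":-1},{"translation":[-0.001,-0.095,0],"twist":[0,0,0],"fingers":-1}]}}

```text
time: 9.85
eef_pos: [0.5157, -0.1857, 0.0252]
tcp_rot: [0.998, 0.06, 0.0, 0.0]
contact_force: [-0.2, 0.0, 0.6]
opening: -0.001
finger_force: 0.6
```

Emit:
{"fn": "arm_command", "kwargs": {"steps": [{"translation":[0,-0.015,0],"twist":[0,0,0],"fingers":-1},{"translation":[0,-0.03,0],"twist":[0,0,0],"fingers":-1},{"translation":[0,-0.04,0],"twist":[0,0,0],"fingers":-1},{"translation":[0,-0.045,0],"twist":[0,0,0],"fingers":-1}]}}

```text
time: 10.35
eef_pos: [0.5116, -0.1528, 0.0248]
tcp_rot: [0.998, 0.059, -0.0, -0.0]
contact_force: [-0.2, -0.9, -0.7]
opening: -0.0
finger_force: 0.3
```

```bash
python3 -c "
from h import *
go((1,-90,25),(1,-74,25))
p=read_camera('side');save(p,'s5');a=cv2.imread('pics/s5.png')
cv2.imwrite('pics/s5c.png',cv2.resize(a[150:330,210:350],(467,600),interpolation=3))"
```

```text
t 10.35 jig [   0.6 -112.4] z 0.0248 F [-0.2 -0.9 -0.7] twist [-0.0002  0.0003  0.0003]
[ 0.0005 -0.0298 -0.0002]
[ 0.0006 -0.0511 -0.0002]
```

View pics/s5c.png

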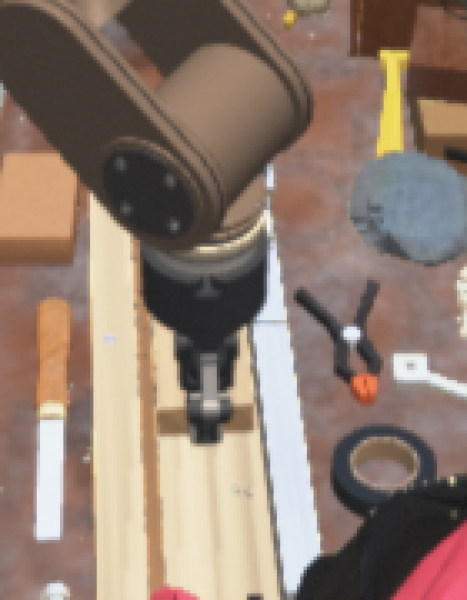

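Emit:
{"fn": "arm_command", "kwargs": {"steps": [{"translation":[0,-0.01,0],"twist":[0,0,0],"fingers":-1},{"translation":[0,-0.02,0],"twist":[0,0,0],"fingers":-1},{"translation":[0,-0.03,0],"twist":[0,0,0],"fingers":-1},{"translation":[0,-0.034,0],"twist":[0,0,0],"fingers":-1},{"translation":[0,-0.038,0],"twist":[0,0,0],"fingers":-1}]}}

```text
time: 11.02
eef_pos: [0.5083, -0.1247, 0.0249]
tcp_rot: [0.998, 0.059, -0.0, -0.0]
contact_force: [-0.2, -0.1, -0.4]
opening: -0.0
finger_force: 0.3
```

Emit:
{"fn": "arm_command", "kwargs": {"steps": [{"translation":[0,-0.003,0],"twist":[0,0,0],"fingers":-1},{"translation":[0,-0.006,0],"twist":[0,0,0],"fingers":-1}]}}

```text
time: 11.28
eef_pos: [0.5078, -0.1205, 0.025]
tcp_rot: [0.998, 0.059, -0.0, -0.0]
contact_force: [-0.1, -0.9, 0.2]
opening: -0.0
finger_force: 0.3
```

```bash
python3 -c "
from h import *
go((1,-74,25))"
```

```text
t 11.28 jig [  0.7 -79.8] z 0.025 F [-0.1 -0.9  0.2] twist [-0.0001  0.0001 -0.0001]
[ 0.0004 -0.0077 -0.    ]
```

Emit:
{"fn": "arm_command", "kwargs": {"steps": [{"translation":[0,-0.003,0],"twist":[0,0,0],"fingers":-1},{"translation":[0,-0.004,0],"twist":[0,0,0],"fingers":-1}]}}

```text
time: 11.52
eef_pos: [0.5075, -0.1175, 0.025]
tcp_rot: [0.998, 0.059, -0.0, 0.0]
contact_force: [0.4, -1.0, -0.2]
opening: 0.002
finger_force: 0.3
```

Emit:
{"fn": "arm_command", "kwargs": {"steps": [{"translation":[0,-0.003,0],"twist":[0,0,0],"fingers":-1},{"translation":[0,-0.003,0],"twist":[0,0,0],"fingers":-1}]}}

```text
time: 11.78
eef_pos: [0.5072, -0.1152, 0.025]
tcp_rot: [0.998, 0.059, -0.0, -0.0]
contact_force: [0.4, -0.9, 0.1]
opening: 0.002
finger_force: 0.0
```

```bash
python3 -c "
from h import *
go((1,-74,25))
p=read_camera('wrist');save(p,'w6')"
```

```text
t 11.78 jig [  0.7 -74.4] z 0.025 F [ 0.4 -0.9  0.1] twist [-0.0003  0.0001  0.0001]
[ 0.0004 -0.0006  0.0001]
```

View pics/w6.png

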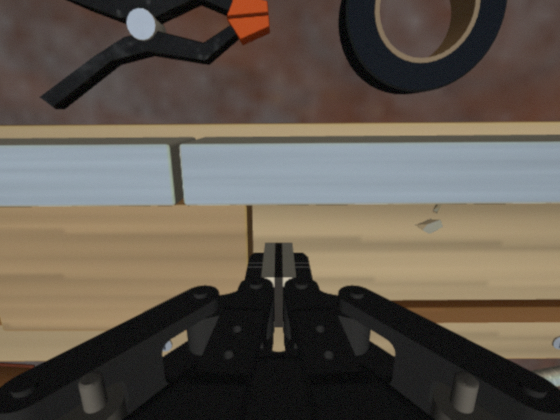

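Emit:
{"fn": "arm_command", "kwargs": {"steps": [{"translation":[0,-0.003,0],"twist":[0,0,0],"fingers":-1},{"translation":[0,-0.003,0],"twist":[0,0,0],"fingers":-1}]}}

```text
time: 12.08
eef_pos: [0.507, -0.113, 0.0251]
tcp_rot: [0.998, 0.059, 0.0, -0.0]
contact_force: [-0.4, -0.6, 0.0]
opening: 0.004
finger_force: 0.1
```

```bash
python3 -c "
from h import *
go()"
```

```text
t 12.07 jig [  0.8 -72.3] z 0.0251 F [-0.4 -0.6  0. ] twist [-0.0001 -0.0001  0.0001]
```

Emit:
{"fn": "arm_command", "kwargs": {"steps": [{"translation":[0,-0.003,0],"twist":[0,0,0],"fingers":-1},{"translation":[0,-0.003,0],"twist":[0,0,0],"fingers":-1}]}}

```text
time: 12.32
eef_pos: [0.5074, -0.1117, 0.0254]
tcp_rot: [0.998, 0.06, 0.001, 0.001]
contact_force: [1.1, -4.3, -1.2]
opening: -0.003
finger_force: 2.0
```

```bash
python3 -c "
from h import *
go()"
```

```text
t 12.32 jig [  1.3 -71. ] z 0.0254 F [ 1.1 -4.3 -1.2] twist [ 0.0018 -0.0013  0.0005]
```

Emit:
{"fn": "arm_command", "kwargs": {"steps": [{"translation":[0,-0.001,0],"twist":[0,0,0],"fingers":-1},{"translation":[0,-0.001,0],"twist":[0,0,0],"fingers":-1},{"translation":[0,-0.001,0],"twist":[0,0,0],"fingers":-1}]}}

```text
time: 12.7
eef_pos: [0.5075, -0.1114, 0.0256]
tcp_rot: [0.998, 0.06, 0.001, 0.001]
contact_force: [0.6, -5.6, -0.7]
opening: -0.001
finger_force: 3.0
```

Emit:
{"fn": "arm_command", "kwargs": {"steps": [{"translation":[0,0.015,0],"twist":[0,0,0],"fingers":-1},{"translation":[0,0.04,0],"twist":[0,0,0],"fingers":-1},{"translation":[0,0.06,-0.07],"twist":[0,0,0],"fingers":-1},{"translation":[0,0.12,-0.15],"twist":[0,0,0],"fingers":-1},{"translation":[0,0.2,-0.2],"twist":[0,0,0],"fingers":-1}]}}

```text
time: 13.32
eef_pos: [0.5229, -0.2442, 0.166]
tcp_rot: [0.998, 0.06, 0.001, 0.0]
contact_force: [-0.1, 0.9, -0.7]
opening: -0.002
finger_force: 0.0
```

Emit:
{"fn": "arm_command", "kwargs": {"steps": [{"translation":[0,0.08,0],"twist":[0,0,0],"fingers":-1},{"translation":[0,0.12,0],"twist":[0,0,0],"fingers":-1},{"translation":[0,0.12,0],"twist":[0,0,0],"fingers":-1}]}}

```text
time: 13.7
eef_pos: [0.5325, -0.335, 0.1631]
tcp_rot: [0.998, 0.057, -0.0, -0.0]
contact_force: [0.9, -0.3, -0.5]
opening: 0.0
finger_force: 0.0
```

```bash
python3 -c "
from h import *
go()
p=read_camera('top');save(p,'t7');q=read_camera('side');save(q,'s7')
a=cv2.imread('pics/t7.png');b=cv2.imread('pics/s7.png')
cv2.imwrite('pics/f.png',np.hstack([cv2.resize(a[180:290,210:350],(458,360),interpolation=3),cv2.resize(b[170:290,220:333],(339,360),interpolation=3)]))"
```

```text
t 13.7 jig [-2.000e-01 -2.957e+02] z 0.1631 F [ 0.9 -0.3 -0.5] twist [-0.0007  0.0002 -0.0034]
```

View pics/f.png

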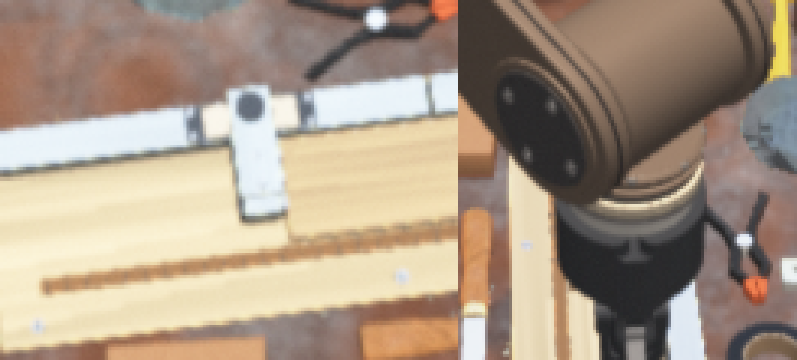

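The top view shows the stop centred on the click block (knob at column 250, block at 187 to 315). The board's left end at column 288 is against the stop, and the arm is clear.

```bash
python3 -c "
from plant import *
print(sign_off())"
```

```text
the job is handed in; nothing more can be done
None
```

I handed the job in: the stop is clicked into its notch and the timber's left end sits against it. The last top picture shows both in place with the arm clear. The sign-off gave no verdict.

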